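# Open the locked crockery sample case

## Task

Open the grey sample case: slide its red safety tab fully back, clear of the steel latch bar, then lift the latch bar by its yellow handle until it stands well up, and swing the lid open until it stands about upright. Leave tab, latch and lid like that, do not push against the cartons stacked over the catch, and leave the mug, bowl and vase where they stand.

Things in the scene. Friction and masses are not known exactly. Their poses are not given: they have to be found in the camera images.
- case: Grey case fixed to the table, 260 x 260 x 95 mm high. Origin: centre of its foot, on the table. x roughly away from the robot, y roughly to its left (turned up to 0.3 rad). Lid over y -130 to +70 mm, hinged at the -y end; y +62 to +130 is a fixed deck (top at 95 mm) with tab and latch. Heights below are above the table, x and y in this frame.
- tab_grip (a point): Centre of the red safety tab's upright grip: 14 mm (x) by 24 mm (y), from 123 to 159 mm high above the tab's block (44 x 30 mm). This point is 147 mm high, at y +97 and, with joint tab at 0, x -78. A tongue (top at 125 mm) reaches 54 mm to +x from here, 13 mm over the end of the latch bar.
- tab (a joint): Slide of the safety tab, m: 0 = locked, tongue over the latch bar; grows as the tab moves along case -x (roughly towards the robot); 0.022 = end stop. The bar is free from about 0.014. Friction about 2 N, no spring: stays where left. Starts at 0 to 0.004.
- latch_grip (a point): Centre of the free part of the latch's yellow handle: round bar, diameter 16 mm, along case y from +73 to +115 (free from +86), carried at its -y end by a stem on the latch bar, clear beneath. Latch down: x -10, y +99, 156 mm high. The steel latch bar (16 mm wide about y +80, 10 thick, top at 115 mm) runs along x from its pivot at x +100 to its end at x -37.
- latch (a joint): Hinge of the latch, rad: 0 = down, its bolt (near the pivot) holds the lid shut, free from 0.6 on; grows as the handle end rises, swinging over towards case +x; 1.35 = end stop. Axis along y at x +100, 110 mm high; the handle's centre is 110 mm from it along the bar and 46 mm above it. Takes about 2 N at the handle, stays where left. With the tab locked it rises under 0.05 rad.
- lid_grip (a point): Middle of the lid's black handle: round bar along case x, diameter 14 mm, 90 mm free between end posts, centre 30 mm above the lid's top face. Lid closed: x 0, y +15, 137 mm high. The lid is 264 x 200 mm, 12 mm thick, and reaches 55 mm past the handle to its free edge.
- lid (a joint): Hinge of the lid, rad: 0 = closed, 1.57 = upright, 1.75 = end stop. Axis along case x at y -130, 101 mm high; the handle's centre is 145 mm from it along the lid and 36 mm above the lid's middle plane. Stiff: friction 0.5 N m, lid about 0.35 kg; stays at any angle; lifting at the handle takes 6 to 8 N.
- cartons: Two immovable cardboard cartons at the case's +y end. Origin on the table under the upper one's face towards the case (case y +122 to +128), axes as the case's. Upper: 280 (x) x 190 mm, 185 to 300 mm high; lower: its face 20 mm further back. A gripper pointing straight down at tab or latch handle meets the upper carton; its body leaning 30 to 40 degrees over the lid (to case -y) clears it.
- mug_mid (a point): Middle (45 mm up) of a loose white mug, 76 mm in diameter, 90 mm high: leave alone.
- bowl_mid (a point): Middle (30 mm up) of a loose white bowl, 120 mm in diameter, 60 mm high: leave alone.
- vase_mid (a point): Middle (70 mm up) of a loose white vase, 90 mm in diameter, 140 mm high: leave alone.

How it is judged:
By the outcome, as a careful person would: the job done as asked, in the order asked, and still so for the second after the job is handed in, with the robot touching nothing.
It also fails if it takes over 67 s, if anything falls off the work surface, if the arm or the gripper's body presses on something with over 40 N, if the wrist force passes 120 N, or if a joint passes its speed limit or range.

## Robot

A 7-joint arm with a two-finger parallel gripper is mounted at the origin on the work surface. World frame = base frame: x ahead of the robot, y to its left, z up, the work surface at z = 0. Lengths are in m, angles in rad, forces in N, time in s.
With the tool pointing down it reaches from about 0.425 to 0.825 m from the base axis. Payload 3.6 kg.
Tool frame: the origin (TCP) lies at the very end of the fingers, on their centre line; the grasp point (between the pads) lies 19 mm behind it; z points along the fingers, y is the line along which they close (so a half turn about z gives the same grasp; the last joint's range is limited). The gripper opens to 85 mm and grips with 20 to 120 N. Pads are 22 mm wide; open, the fingers measure 114 mm over their backs; the gripper's body (76 mm by 85 mm) begins 54 mm behind the grasp point. The pads swing forward as they close: fully open they stand 13 mm farther back than shut.
Start: joints at [-0.026, 0.615, -0.013, 1.423, 0.008, 1.103, -0.04], TCP at [0.65, 0, 0.231] pointing down, gripper open.
Joint ranges: [-3.12, 3.12], [-0.3, 2.06], [-1.34, 1.32], [0.26, 2.42], [-1.36, 4.5], [0.01, 1.98], [-2.84, 2.84]. Speed limits (rad/s): [2.79, 2.79, 3.14, 3.14, 3.14, 3.14, 3.14].

## Interface

Orientations are given as a rotation vector (axis times angle).
In Python, from rig import state, get_image, finish_job, find_in, trace gives the robot as it stands.
- The arm moves only by the shell command python3 -m handwheel 'ROWS' [FORCE]. ROWS is a JSON object of lists of equal length, an entry for each row: "delta_rot": the turn, a rotation vector about the tool's x, y, z in degrees, a list of three; "linear": the shift along the tool's x, y, z in m, a list of three; "gripper": the gripper command: -1 is fully open, 1 is shut, values between are in proportion. A call has 1 to 20 rows; each row shifts and turns the commanded pose from where the row before left it, along the tool's axes as they then stand; what a row does not reach is not made up. A row lasts 1/10 s, in which the tool goes at most 50 mm and 8.59 degrees, less where a joint would pass 70% of its speed; a pose out of reach is approached as far as the arm can. A call with a gripper value outside its range is refused whole. The fingers move at their own pace and stop on an object; FORCE is the grip in N (left out, the last holds). Time passes only in rows, so rows that do not move let the fingers close. It gives the time, the measured TCP pose, the force, the opening and the grip force at its end, in the units of the state.
- state(): the state, without advancing time (a new reading comes with each control period).
- get_image(name): name is "scene" or "side" or "wrist"; returns a dict with "frame" (420x560x3 uint8, red, green, blue), "vfov" (degrees; the focal length in pixels is half the picture's height over the tangent of half this angle, whatever the lens; pixels are square), "cx", "cy" (the principal point, pixels), "camera_from_world" (4x4, takes a point from world to camera coordinates); the wrist camera has in their place "tool_from_camera" (4x4, takes a point from camera to tool coordinates, whose origin is the TCP and whose axes are the flange's). Camera axes: x right, y down, z forward; pixel columns grow to the right and rows downward; lengths in m; the calibration is good to about 2 mm. A picture is of the moment at which its call begins: read the wrist's pose just before it. There is no depth.
- finish_job(): hands the job in; it is judged then, once.
Trained networks look in a picture, given as the dict that the camera call returned (one of the last four; its "shot" number tells which), for a name from the list of things; names that differ only in an ending like _2 or _b are one class to them, and where a whole thing is asked for, a point or a joint stands for the part that bears it (a point fixed in the world has none). Each returns a list of dicts, best first, with "score" (0 to 1); they miss things now and then, are a little off and sometimes report something else, mostly with a low value. They report only what shows in the picture. A call takes as long as a camera call.
- find_in(picture, query): "box" ([left, top, width, height] in pixels, round what is visible of it).
- trace(picture, query): "mask" (420x560 bool, what is visible of it) and "box" ([left, top, width, height] in pixels, round what is visible of it).
The state is a dict: "time_s": time; "joints": joint angles; "joint_vel": joint speeds; "joint_efforts": joint torques, N m; "tcp_pos": TCP position; "eef_rot": TCP orientation; "wrist_force": force on the tool from outside, world axes, zero at the start; "ft_torque": the same for the moment, N m; "gripper_width": finger opening in m; "grasp_force": force on a finger pad.
Only numpy, scipy, OpenCV 4.12 (cv2) and the standard library are available. Lean on these libraries where they do the work, as an engineer would, in place of code of your own. Each camera call takes 0.05 s, during which the arm holds its last target. There are 200 camera calls.

## Working session

There is one attempt and no reset: what is moved stays moved. The work goes in short steps, Python scripts to look and compute and a shell command to move; the robot and the scene stay as the last step left them, time stands still between calls to the robot, and variables do not carry over. Pictures are saved under pics/ and viewed, at most 10 in all, crops included, and the job is handed in when it is done.

```bash
ls; mkdir -p pics
cat > h.py <<'E'
import numpy as np, cv2
from rig import state, get_image, finish_job, find_in, trace
from scipy.spatial.transform import Rotation as R
def cam(p):
    f=p["frame"].shape[0]/2/np.tan(np.radians(p["vfov"])/2)
    return np.array([[f,0,p["cx"]],[0,f,p["cy"]],[0,0,1]])
def save(p,n): cv2.imwrite("pics/"+n,p["frame"][:,:,::-1])
E
python3 - <<'E'
from h import *
s=state(); print(s["time_s"],s["tcp_pos"],s["eef_rot"])
for n in ["scene","side","wrist"]:
    p=get_image(n); save(p,n+"0.png")
    print(n,p["vfov"],p["cx"],p["cy"],np.round(p.get("camera_from_world",p.get("tool_from_camera")),3).tolist())
    for q in ["tab_grip","latch_grip","lid_grip","cartons","case","mug_mid","bowl_mid","vase_mid"]:
        r=find_in(p,q); print(q,[(np.round(d["box"]).tolist(),round(d["score"],2)) for d in r[:2]])
E
```

```text
pics
0.0 [6.49218949e-01 1.22380756e-07 2.30098754e-01] [-2.22008272 -2.22019302  0.00298265]
scene 51.12494487952983 282.19460003626705 210.8219169937234 [[0.062, 0.998, -0.008, 0.121], [0.819, -0.055, -0.571, -0.363], [-0.57, 0.029, -0.821, 1.449], [0.0, 0.0, 0.0, 1.0]]
tab_grip [([372.0, 208.0, 18.0, 11.0], 0.58)]
latch_grip [([371.0, 223.0, 27.0, 57.0], 0.88)]
lid_grip [([279.0, 196.0, 111.0, 109.0], 0.76)]
cartons [([387.0, 133.0, 154.0, 191.0], 0.63)]
case [([277.0, 197.0, 137.0, 123.0], 0.81)]
mug_mid [([158.0, 224.0, 41.0, 45.0], 0.67)]
bowl_mid [([373.0, 219.0, 22.0, 61.0], 0.66), ([140.0, 273.0, 53.0, 50.0], 0.56)]
vase_mid [([152.0, 164.0, 35.0, 47.0], 0.86)]
side 46.10690286285787 276.60571227120124 206.39887367572302 [[0.859, -0.512, 0.016, -0.528], [-0.354, -0.616, -0.704, 0.167], [0.371, 0.599, -0.71, 1.155], [0.0, 0.0, 0.0, 1.0]]
tab_grip [([226.0, 138.0, 30.0, 22.0], 0.94)]
latch_grip []
lid_grip [([222.0, 134.0, 129.0, 82.0], 0.84)]
cartons [([176.0, 35.0, 126.0, 142.0], 0.72)]
case [([216.0, 123.0, 136.0, 117.0], 0.93), ([253.0, 126.0, 42.0, 27.0], 0.71)]
mug_mid [([337.0, 262.0, 39.0, 61.0], 0.95)]
bowl_mid [([381.0, 252.0, 50.0, 48.0], 0.58)]
vase_mid []
wrist 70.18511232739648 277.6933816160208 211.4142671368606 [[0.001, -0.963, -0.269, 0.068], [1.0, 0.001, -0.0, 0.0], [0.0, -0.269, 0.963, -0.142], [0.0, 0.0, 0.0, 1.0]]
tab_grip [([89.0, 100.0, 104.0, 52.0], 0.67)]
latch_grip [([186.0, 89.0, 162.0, 65.0], 0.61)]
lid_grip [([78.0, 135.0, 305.0, 212.0], 0.62), ([1.0, 2.0, 556.0, 80.0], 0.23)]
cartons [([3.0, 4.0, 557.0, 79.0], 0.79)]
case [([72.0, 68.0, 317.0, 276.0], 0.77)]
mug_mid []
bowl_mid [([187.0, 88.0, 164.0, 65.0], 0.51)]
vase_mid []
```

Run:
```python
import cv2,numpy as np
a=cv2.imread('pics/scene0.png')[100:340,120:560]; b=cv2.imread('pics/side0.png')[20:340,160:460]
a=cv2.resize(a,(792,432)); 
cv2.imwrite('pics/scene0c.png',a); cv2.imwrite('pics/side0c.png',cv2.resize(b,(560,597)))
```

```text
(no output)
```

View pics/scene0c.png

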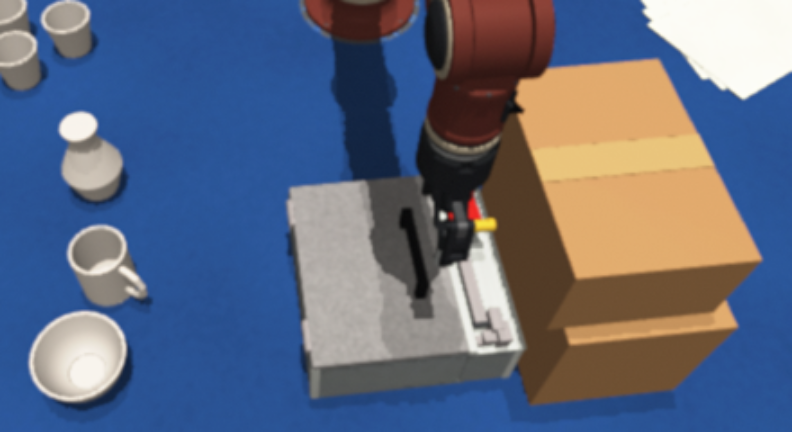

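View pics/wrist0.png

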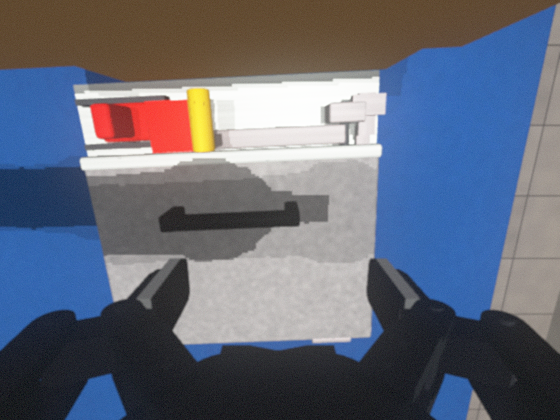

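View pics/side0c.png

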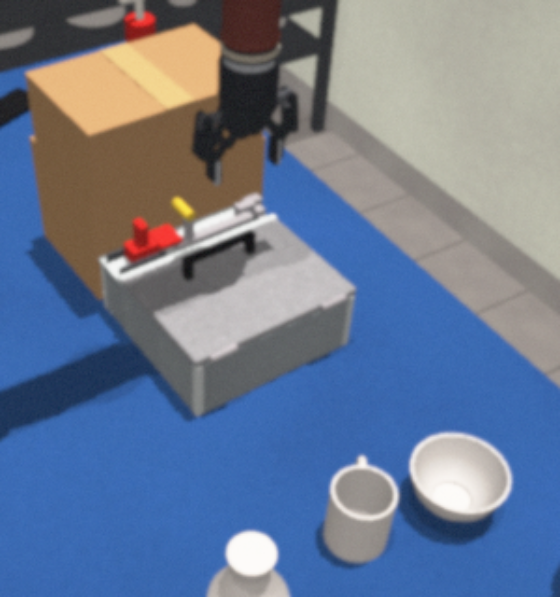

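The scene shows the case centred about crop (405,280), with the cartons to its right and the mug, bowl and vase far to the left. The wrist picture shows the red grip at about (120,120), the yellow handle at (200,120) and the black lid handle from (163,222) to (298,214). I'll fit the case pose to these points.

```bash
cat > fit.py <<'E'
from h import *
from scipy.optimize import least_squares
P={n:get_image(n) for n in ["scene","side","wrist"]}
s=state(); T=np.eye(4);T[:3,:3]=R.from_rotvec(s["eef_rot"]).as_matrix();T[:3,3]=s["tcp_pos"]
E={n:(np.linalg.inv(T@P[n]["tool_from_camera"]) if n=="wrist" else P[n]["camera_from_world"]) for n in P}
def proj(n,X):
    c=E[n][:3,:3]@X+E[n][:3,3]; u=cam(P[n])@c; return u[:2]/u[2]
obs=[("wrist",(-10,115,162),(198,90)),("wrist",(-10,73,162),(203,151)),("wrist",(-50,15,140),(163,220)),("wrist",(50,15,140),(298,212)),
("wrist",(132,-130,107),(370,339)),("wrist",(130,70,107),(380,153)),("wrist",(-130,70,107),(82,163)),
("side",(-130,-130,0),(267,242)),("side",(132,-130,107),(350,175)),("side",(-130,130,95),(213.5,159)),("side",(-10,115,158),(253.5,128)),
("scene",(132,-130,107),(293,301)),("scene",(130,130,95),(409,294)),("scene",(-132,-130,107),(281,204)),("scene",(-50,15,140),(346,217)),("scene",(50,15,140),(354,265)),("scene",(130,-130,0),(295,319))]
def world(v,X):
    c,q=np.cos(v[2]),np.sin(v[2]);x,y,z=np.array(X)/1000
    return np.array([v[0]+c*x-q*y,v[1]+q*x+c*y,z])
f=lambda v:np.concatenate([proj(n,world(v,X))-u for n,X,u in obs])
r=least_squares(f,[.65,0,0],loss="soft_l1",f_scale=2)
print(np.round(r.x,4))
for (n,X,u),e in zip(obs,f(r.x).reshape(-1,2)): print(n,X,np.round(e,1))
for k,X in dict(tab=(-78,97,147),latch=(-10,99,156),lid=(0,15,137)).items(): print(k,np.round(world(r.x,X),4))
print("tab in wrist",[np.round(proj("wrist",world(r.x,(-78-t+dx,97,159)))) for t in (0,4) for dx in (-7,7)])
E
python3 fit.py
```

```text
[ 0.611  -0.0206  0.0356]
wrist (-10, 115, 162) [-0.9 -2.3]
wrist (-10, 73, 162) [0.5 1.5]
wrist (-50, 15, 140) [5.5 3.9]
wrist (50, 15, 140) [-7.6  7.9]
wrist (132, -130, 107) [0.4 0.8]
wrist (130, 70, 107) [-0.8 -7.6]
wrist (-130, 70, 107) [ 0.9 -7.1]
side (-130, -130, 0) [-2.9  0.3]
side (132, -130, 107) [ 0.6 -1.1]
side (-130, 130, 95) [-0.5 -2.2]
side (-10, 115, 158) [ 0.3 -1.5]
scene (132, -130, 107) [-1.   2.4]
scene (130, 130, 95) [ 1.8 -0.6]
scene (-132, -130, 107) [-0.7 -1.1]
scene (-50, 15, 140) [-0.   0.9]
scene (50, 15, 140) [ 0.2 -9.2]
scene (130, -130, 0) [-3.5  1.9]
tab [0.5296 0.0736 0.147 ]
latch [0.5975 0.078  0.156 ]
lid [ 0.6105 -0.0056  0.137 ]
tab in wrist [array([ 92., 121.]), array([112., 120.]), array([ 86., 121.]), array([107., 120.])]
```

```bash
cat > go.py <<'E'
# go.py gx gy gz(mm, grasp point in case frame) lean(deg, body to -y) tilt(deg about case y) spin(deg about tool z)
from h import *
import sys
V=np.load("pose.npy"); 
def C(v=V): return R.from_euler("z",v[2]).as_matrix()
def tgt(g,lean,tilt,spin):
    B=C()@np.array([[0,1,0],[1,0,0],[0,0,-1]]).T   # tool x=case y, tool y=case x, z down
    M=C()@R.from_euler("y",tilt,degrees=True).as_matrix()@C().T@B@R.from_euler("y",lean,degrees=True).as_matrix()@R.from_euler("z",spin,degrees=True).as_matrix()
    gw=C()@(np.array(g)/1000)+[V[0],V[1],0]
    return gw+M[:,2]*.019, M
def case(p): return np.round(1000*(C().T@(np.array(p)-[V[0],V[1],0])),1)
if __name__=="__main__":
    a=[float(x) for x in sys.argv[1:]]; s=state()
    p,M=tgt(a[:3],*a[3:6]); M0=R.from_rotvec(s["eef_rot"]).as_matrix()
    print("t",s["time_s"],"grasp pt now(case)",case(np.array(s["tcp_pos"])-.019*M0[:,2]),"F",np.round(s["wrist_force"],1),"w",round(s["gripper_width"],4),"gf",round(s["grasp_force"],1))
    print("turn(tool,deg)",np.round(R.from_matrix(M0.T@M).as_rotvec(degrees=True),1),"shift mm in present tool axes",np.round(1000*M0.T@(p-s["tcp_pos"]),1),"in target axes",np.round(1000*M.T@(p-s["tcp_pos"]),1),"joints",np.round(s["joints"],2))
E
python3 -c "
import numpy as np;np.save('pose.npy',[.611,-.0206,.0356])"
python3 go.py -79 97 149 35 0 0
python3 go.py -79 97 149 35 0 180|tail -1
```

```text
t 1.5 grasp pt now(case) [ 39.7  19.2 250.3] F [-0.6  0.4  0.1] w 0.0852 gf 0.0
turn(tool,deg) [ 0.6 35.  -2. ] shift mm in present tool axes [  84.4 -121.7   97.9] in target axes [  16.5 -118.7  131. ] joints [-0.03  0.61 -0.01  1.42  0.01  1.1  -0.04]
turn(tool,deg) [ 53.5  -0.9 169.8] shift mm in present tool axes [  84.4 -121.7   97.9] in target axes [-16.5 118.7 131. ] joints [-0.03  0.61 -0.01  1.42  0.01  1.1  -0.04]
```

```bash
python3 -m handwheel '{"delta_rot":[[0.1,7,-0.4],[0.1,7,-0.4],[0.1,7,-0.4],[0.1,7,-0.4],[0.1,7,-0.4],[0,0,0],[0,0,0],[0,0,0],[0,0,0]],"linear":[[0,-0.024,0],[0,-0.024,0],[0,-0.024,0],[0,-0.024,0],[0,-0.024,0],[0.008,0,0.03],[0.008,0,0.03],[0,0,0],[0,0,0]],"gripper":[0,0,0,0,0,0,0,0,0]}' 30
python3 go.py -79 97 149 35 0 0
python3 - <<'E'
from h import *
p=get_image("wrist"); save(p,"w1.png")
for q in ["tab_grip","latch_grip"]:
    print(q,[(np.round(d["box"]).tolist(),round(d["score"],2)) for d in find_in(p,q)[:2]])
E
```

```text
time_s: 2.4
tcp_pos: [0.5284, 0.046, 0.1913]
eef_rot: [-1.835, -1.903, -0.58]
wrist_force: [-0.4, 0.1, 1.0]
gripper_width: 0.0427
grasp_force: 0.0
t 2.4 grasp pt now(case) [-80.2  58.6 206.9] F [-0.4  0.1  1. ] w 0.0427 gf 0.0
turn(tool,deg) [0.1 0.  0.1] shift mm in present tool axes [-1.7  1.1 69.5] in target axes [-1.7  1.2 69.5] joints [ 0.42  0.6  -0.34  1.82 -0.53  0.93  0.52]
tab_grip [([249.0, 216.0, 102.0, 63.0], 0.69)]
latch_grip [([351.0, 203.0, 162.0, 77.0], 0.65)]
```

View pics/w1.png

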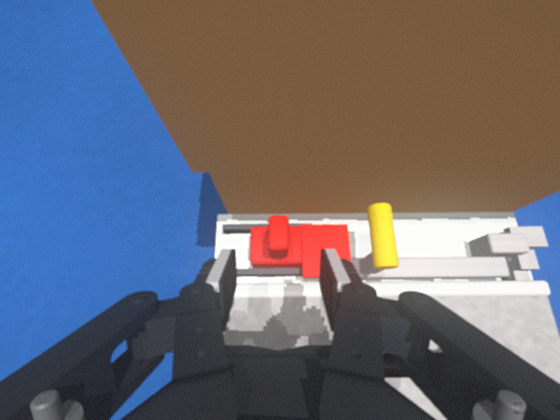

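The red grip shows at (278,233), centred between the fingers. The yellow handle runs from (380,207) to (386,266). I'll check these against the fit.

```bash
cat > pr.py <<'E'
from go import *
def proj(p,s,X):
    T=np.eye(4);T[:3,:3]=R.from_rotvec(s["eef_rot"]).as_matrix();T[:3,3]=s["tcp_pos"]
    w=C()@(np.array(X)/1000)+[V[0],V[1],0]
    c=np.linalg.inv(T@p["tool_from_camera"])@np.append(w,1); u=cam(p)@c[:3]; return np.round(u[:2]/u[2],1)
E
python3 - <<'E'
from pr import *
s=state();p=get_image("wrist")
for X in [(-78,97,159),(-78,109,159),(-78,85,159),(-10,115,156),(-10,73,156),(-130,130,95),(130,130,95),(-100,82,123),(-100,112,123)]: print(X,proj(p,s,X))
E
```

```text
(-78, 97, 159) [279.2 228.4]
(-78, 109, 159) [279.2 211.1]
(-78, 85, 159) [279.3 246.4]
(-10, 115, 156) [378.5 204.3]
(-10, 73, 156) [385.9 265.9]
(-130, 130, 95) [220.3 212.7]
(130, 130, 95) [510.9 212.8]
(-100, 82, 123) [249.6 260.9]
(-100, 112, 123) [250.7 222.7]
```

```bash
python3 -m handwheel '{"delta_rot":[[0,0,0],[0,0,0],[0,0,0],[0,0,0],[0,0,0],[0,0,0],[0,0,0],[0,0,0]],"linear":[[-0.001,0.001,0.03],[-0.002,0,0.025],[0,0,0.012],[0,0,0],[0,0,0],[0,0,0],[0,0,0],[0,0,0]],"gripper":[0,0,0,0,1,1,1,1]}' 30
python3 go.py -79 97 149 35 0 0
```

```text
time_s: 3.4
tcp_pos: [0.5282, 0.0808, 0.1358]
eef_rot: [-1.836, -1.904, -0.581]
wrist_force: [-2.1, -4.1, 7.1]
gripper_width: 0.0135
grasp_force: 32.1
t 3.4 grasp pt now(case) [-79.2  93.4 151.4] F [-2.1 -4.1  7.1] w 0.0135 gf 32.1
turn(tool,deg) [0.1 0.  0.1] shift mm in present tool axes [1.6 0.2 4. ] in target axes [1.6 0.2 4. ] joints [ 0.37  0.67 -0.37  1.89 -0.56  0.77  0.55]
```

```bash
python3 -m handwheel '{"delta_rot":[[0,0,0],[0,0,0],[0,0,0],[0,0,0],[0,0,0],[0,0,0],[0,0,0]],"linear":[[0,-0.005,0],[0,-0.005,0],[0,-0.005,0],[0,-0.004,0],[0,-0.003,0],[0,-0.001,0],[0,0,0]],"gripper":[1,1,1,1,1,1,1]}'
python3 go.py -101 97 149 35 0 0|head -1
```

```text
time_s: 4.1
tcp_pos: [0.5069, 0.0799, 0.1357]
eef_rot: [-1.839, -1.904, -0.585]
wrist_force: [1.6, -3.6, 7.0]
gripper_width: 0.0132
grasp_force: 32.2
t 4.1 grasp pt now(case) [-100.6   93.2  151.3] F [ 1.6 -3.6  7. ] w 0.0132 gf 32.2
```

```bash
python3 -m handwheel '{"delta_rot":[[0,0,0],[0,0,0],[0,0,0],[0,0,0],[0,0,0],[0,0,0],[0,0,0],[0,0,0],[0,0,0],[0,0,0]],"linear":[[0,0,0],[0,0,0],[0,0,0],[0,0,-0.03],[0,0,-0.04],[0,0.03,0],[0,0.03,0],[0,0.03,0],[0,0,0],[0,0,0]],"gripper":[0,0,0,0,0,0,0,0,0,0]}'
python3 go.py -10 98 158 35 0 0
python3 - <<'E'
from pr import *
s=state();p=get_image("wrist");save(p,"w2.png")
for X in [(-78,97,159),(-100,97,159),(-10,115,156),(-10,73,156)]: print(X,proj(p,s,X))
for q in ["tab_grip","latch_grip"]:
    print(q,[(np.round(d["box"]).tolist(),round(d["score"],2)) for d in find_in(p,q)[:2]])
E
```

```text
time_s: 5.1
tcp_pos: [0.5957, 0.0447, 0.1915]
eef_rot: [-1.833, -1.902, -0.579]
wrist_force: [0.3, -0.9, -0.8]
gripper_width: 0.0428
grasp_force: 0.0
t 5.1 grasp pt now(case) [-12.9  54.8 207. ] F [ 0.3 -0.9 -0.8] w 0.0428 gf 0.0
turn(tool,deg) [-0.  -0.   0.1] shift mm in present tool axes [ 7.2  3.  64.9] in target axes [ 7.2  2.9 64.9] joints [ 0.37  0.68 -0.32  1.63 -0.49  1.01  0.44]
(-78, 97, 159) [178.4 224.6]
(-100, 97, 159) [144.9 224.5]
(-10, 115, 156) [282.  200.9]
(-10, 73, 156) [282.2 262.2]
tab_grip [([130.0, 211.0, 105.0, 62.0], 0.62)]
latch_grip [([246.0, 200.0, 181.0, 76.0], 0.63)]
```

View pics/w2.png

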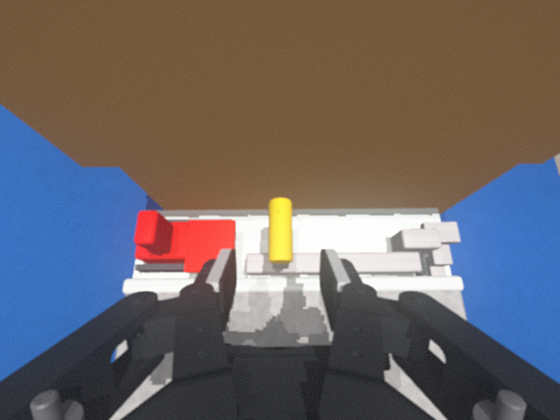

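The tab is back: the grip is at about (146,228) and the tongue clears the bar end. The yellow handle at (280,230) lies between the fingers. I'll pre-tilt the tool by −25° so it has room to turn with the latch.

```bash
python3 -m handwheel '{"delta_rot":[[-5.1,0,-3.6],[-5.1,0,-3.6],[-5.1,0,-3.6],[-5.1,0,-3.6],[0,0,0]],"linear":[[0,0,0],[0,0,0],[0,0,0],[0,0,0],[0,0,0]],"gripper":[0,0,0,0,0]}'
python3 go.py -10 98 157 35 -25 0
```

```text
time_s: 5.75
tcp_pos: [0.5926, 0.0428, 0.1908]
eef_rot: [-1.808, -2.151, -1.057]
wrist_force: [-0.0, 0.4, -0.5]
gripper_width: 0.0426
grasp_force: 0.0
t 5.75 grasp pt now(case) [-22.7  53.1 204.9] F [-0.   0.4 -0.5] w 0.0426 gf 0.0
turn(tool,deg) [-0.2 -0.  -0.2] shift mm in present tool axes [ 8.7 -8.5 65.7] in target axes [ 8.8 -8.7 65.7] joints [ 0.63  0.64 -0.61  1.94 -0.74  0.51  0.97]
```

```bash
python3 -m handwheel '{"delta_rot":[[0,0,0],[0,0,0],[0,0,0],[0,0,0],[0,0,0]],"linear":[[0.005,-0.008,0],[0.003,0,0.02],[0,0,0.02],[0,0,0.015],[0,0,0]],"gripper":[0,0,0,0,0]}'
python3 go.py -10 98 157 35 -25 0
```

```text
time_s: 6.25
tcp_pos: [0.6047, 0.085, 0.1517]
eef_rot: [-1.8, -2.156, -1.061]
wrist_force: [0.1, -1.2, 0.5]
gripper_width: 0.0427
grasp_force: 0.0
t 6.25 grasp pt now(case) [ -9.   94.8 165.8] F [ 0.1 -1.2  0.5] w 0.0427 gf 0.0
turn(tool,deg) [-0.2 -0.2  0.2] shift mm in present tool axes [-1.8 -4.6  8.1] in target axes [-1.8 -4.6  8.1] joints [ 0.56  0.72 -0.66  1.96 -0.79  0.36  1.  ]
```

```bash
python3 -m handwheel '{"delta_rot":[[0,0,0],[0,0,0],[0,0,0],[0,0,0],[0,0,0],[0,0,0]],"linear":[[-0.001,-0.004,0.008],[0,0,0],[0,0,0],[0,0,0],[0,0,0],[0,0,0]],"gripper":[0,0,1,1,1,1]}' 25
python3 go.py -10 98 157 35 -25 0
cat > arc.py <<'E'
from go import *
s=state(); M0=R.from_rotvec(s["eef_rot"]).as_matrix()
g=case(np.array(s["tcp_pos"])-.019*M0[:,2]); print("g",g)
import sys
# per-row moves turning tool n rows by dt about case y while handle follows arc by dl
d=g-np.array([100,g[1],110]); n,dl,dt=int(sys.argv[1]),float(sys.argv[2]),float(sys.argv[3])
M=M0;p=np.array(s["tcp_pos"]);a=C()@[0,1,0]
for k in range(n):
    d2=R.from_rotvec([0,np.radians(dl*(k+1)),0]).apply(d)
    gw=C()@((d2+[100,g[1],110])/1000)+[V[0],V[1],0]
    M2=R.from_rotvec(a*np.radians(dt*(k+1))).as_matrix()@M0; p2=gw+.019*M2[:,2]
    print(np.round(1000*M.T@(p2-p),1),np.round(R.from_matrix(M.T@M2).as_rotvec(degrees=True),1)); M,p=M2,p2
E
python3 arc.py 7 6 5
```

```text
time_s: 6.85
tcp_pos: [0.6033, 0.0861, 0.1441]
eef_rot: [-1.804, -2.157, -1.061]
wrist_force: [-5.2, -1.5, 2.0]
gripper_width: 0.0153
grasp_force: 25.9
t 6.85 grasp pt now(case) [-10.5  96.  158.2] F [-5.2 -1.5  2. ] w 0.0153 gf 25.9
turn(tool,deg) [-0.1 -0.   0.1] shift mm in present tool axes [ 0.9 -0.   2.2] in target axes [ 0.9 -0.   2.2] joints [ 0.57  0.74 -0.67  1.97 -0.8   0.33  1.02]
g [-10.5  96.  158.2]
[ 4.6  8.5 -6.5] [4.1 0.  2.9]
[ 4.4  8.7 -6.3] [4.1 0.  2.9]
[ 4.3  8.8 -6.2] [4.1 0.  2.9]
[ 4.2  8.9 -6. ] [4.1 0.  2.9]
[ 4.1  9.1 -5.9] [4.1 0.  2.9]
[ 4.   9.2 -5.8] [4.1 0.  2.9]
[ 3.9  9.3 -5.6] [4.1 0.  2.9]
```

```bash
python3 -m handwheel '{"delta_rot":[[4.1,0,2.9],[4.1,0,2.9],[4.1,0,2.9],[4.1,0,2.9],[4.1,0,2.9],[0,0,0]],"linear":[[0.0046,0.0085,-0.0065],[0.0044,0.0087,-0.0063],[0.0043,0.0088,-0.0062],[0.0042,0.0089,-0.006],[0.0041,0.0091,-0.0059],[0,0,0]],"gripper":[1,1,1,1,1,1]}'
python3 arc.py 7 6 5; python3 go.py 0 98 157 35 0 0|tail -1
```

```text
time_s: 7.45
tcp_pos: [0.6369, 0.0878, 0.1928]
eef_rot: [-1.831, -1.903, -0.575]
wrist_force: [-5.2, -3.9, 5.0]
gripper_width: 0.0156
grasp_force: 26.3
g [ 29.8  96.5 208.4]
[ 4.   9.3 -5.7] [4.1 0.  2.9]
[ 3.8  9.4 -5.5] [4.1 0.  2.9]
[ 3.7  9.5 -5.3] [4.1 0.  2.9]
[ 3.6  9.6 -5.2] [4.1 0.  2.9]
[ 3.5  9.8 -5. ] [4.1 0.  2.9]
[ 3.4  9.9 -4.9] [4.1 0.  2.9]
[ 3.3 10.  -4.7] [4.1 0.  2.9]
turn(tool,deg) [-0.2 -0.   0.1] shift mm in present tool axes [-28.2 -29.6  43.1] in target axes [-28.2 -29.7  42.9] joints [ 0.23  0.72 -0.23  1.53 -0.53  1.04  0.4 ]
```

```bash
python3 -m handwheel '{"delta_rot":[[4.1,0,2.9],[4.1,0,2.9],[4.1,0,2.9],[4.1,0,2.9],[4.1,0,2.9],[4.1,0,2.9],[4.1,0,2.9],[0,0,0]],"linear":[[0.004,0.0093,-0.0057],[0.0038,0.0094,-0.0055],[0.0037,0.0095,-0.0053],[0.0036,0.0096,-0.0052],[0.0035,0.0098,-0.005],[0.0034,0.0099,-0.0049],[0.0033,0.01,-0.0047],[0,0,0]],"gripper":[1,1,1,1,1,1,1,1]}'
python3 go.py 110 98 229 35 35 0
python3 - <<'E'
from h import *
p=get_image("scene");q=get_image("side")
cv2.imwrite("pics/m3.png",np.hstack([cv2.resize(p["frame"][130:330,250:450],(400,400)),cv2.resize(q["frame"][40:240,180:380],(400,400))])[:,:,::-1])
E
```

```text
time_s: 8.25
tcp_pos: [0.7128, 0.0916, 0.2157]
eef_rot: [-1.751, -1.486, 0.015]
wrist_force: [-1.1, 4.6, 2.0]
gripper_width: 0.0151
grasp_force: 29.0
t 8.25 grasp pt now(case) [114.7  97.5 228.3] F [-1.1  4.6  2. ] w 0.0151 gf 29.0
turn(tool,deg) [-0.3 -0.5  0. ] shift mm in present tool axes [-1.  -4.1  2. ] in target axes [-0.9 -4.1  2. ] joints [ 0.11  1.14 -0.15  0.6  -0.5   1.96 -0.22]
```

View pics/m3.png

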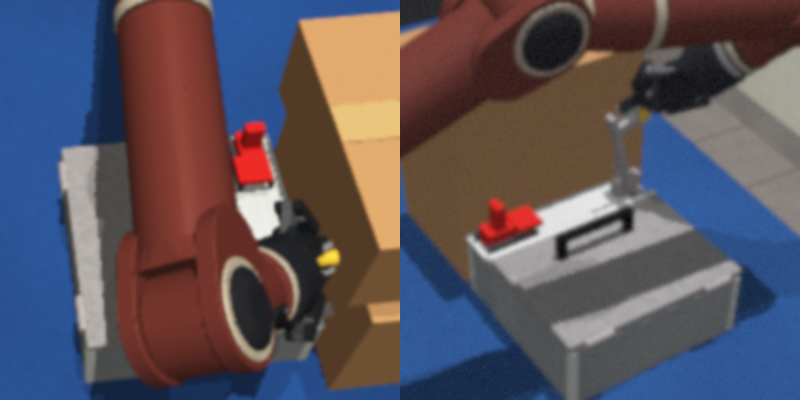

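The latch stands nearly vertical, at about 1.28 rad, and the tab is still back. Next I release and retreat.

```bash
python3 -m handwheel '{"delta_rot":[[0,0,0],[0,0,0],[0,0,0],[0,0,0],[0,0,0],[0,0,0]],"linear":[[0,0,0],[0,0,0],[0,0,0],[0,0,-0.01],[0,0,-0.015],[0,0,-0.015]],"gripper":[0,0,0,0,0,0]}'
python3 go.py 110 98 229 35 35 0
```

```text
time_s: 8.95
tcp_pos: [0.7154, 0.0777, 0.2289]
eef_rot: [-1.76, -1.49, 0.028]
wrist_force: [-0.2, 0.6, -1.5]
gripper_width: 0.0428
grasp_force: 0.0
t 8.95 grasp pt now(case) [116.8  83.6 241.6] F [-0.2  0.6 -1.5] w 0.0428 gf 0.0
turn(tool,deg) [-0.3  0.2 -0.3] shift mm in present tool axes [ 3.8  1.8 19.9] in target axes [ 3.7  1.7 19.9] joints [ 0.22  1.19 -0.68  0.53 -0.09  1.98 -0.41]
```

```bash
python3 -m handwheel '{"delta_rot":[[-4.1,0,-2.9],[-4.1,0,-2.9],[-4.1,0,-2.9],[-4.1,0,-2.9],[0,0,0]],"linear":[[0,0,-0.005],[0,0,-0.01],[0,0,-0.015],[0,0,-0.02],[0,0,0]],"gripper":[0,0,0,0,0]}'
python3 go.py 112 98 228 35 15 0
```

```text
time_s: 9.45
tcp_pos: [0.735, 0.0464, 0.2713]
eef_rot: [-1.823, -1.733, -0.313]
wrist_force: [-0.1, -0.2, 1.0]
gripper_width: 0.0424
grasp_force: 0.0
t 9.45 grasp pt now(case) [130.3  51.7 286.4] F [-0.1 -0.2  1. ] w 0.0424 gf 0.0
turn(tool,deg) [ 0.3  0.1 -0.1] shift mm in present tool axes [ 3.  -3.  76.6] in target axes [ 2.9 -2.6 76.6] joints [ 0.34  1.02 -0.72  0.77 -0.04  1.66 -0.19]
```

```bash
for s in 90 -90; do python3 go.py 0 15 240 0 0 $s|tail -1; done
```

```text
turn(tool,deg) [-37.9 -15.7  81.8] shift mm in present tool axes [ -85.7 -109.    39. ] in target axes [-126.3   47.6   50.3] joints [ 0.34  1.02 -0.72  0.77 -0.04  1.66 -0.19]
turn(tool,deg) [ 16.1 -38.8 -91.2] shift mm in present tool axes [ -85.7 -109.    39. ] in target axes [126.3 -47.6  50.3] joints [ 0.34  1.02 -0.72  0.77 -0.04  1.66 -0.19]
```

```bash
python3 -m handwheel '{"delta_rot":[[0,0,0],[0,0,0],[0,0,0],[0,0,0],[-3.2,-1.3,6.8],[-3.2,-1.3,6.8],[-3.2,-1.3,6.8],[-3.2,-1.3,6.8],[-3.2,-1.3,6.8],[-3.2,-1.3,6.8],[-3.2,-1.3,6.8],[-3.2,-1.3,6.8],[-3.2,-1.3,6.8],[-3.2,-1.3,6.8],[-3.2,-1.3,6.8],[-3.2,-1.3,6.8],[0,0,0]],"linear":[[-0.021,-0.027,0.01],[-0.021,-0.027,0.01],[-0.021,-0.027,0.01],[-0.021,-0.027,0.01],[0,0,0],[0,0,0],[0,0,0],[0,0,0],[0,0,0],[0,0,0],[0,0,0],[0,0,0],[0,0,0],[0,0,0],[0,0,0],[0,0,0],[0,0,0]],"gripper":[0,0,0,0,0,0,0,0,0,0,0,0,0,0,0,0,0]}'
python3 go.py 0 15 139 0 0 90
python3 - <<'E'
from pr import *
s=state();p=get_image("wrist");save(p,"w4.png")
for X in [(-57,15,137),(57,15,137),(-45,15,137),(45,15,137)]: print(X,proj(p,s,X))
for q in ["lid_grip"]:
    print(q,[(np.round(d["box"]).tolist(),round(d["score"],2)) for d in find_in(p,q)[:2]])
E
```

```text
time_s: 11.15
tcp_pos: [0.61, 0.0034, 0.2162]
eef_rot: [3.14, 0.073, -0.004]
wrist_force: [-0.2, 0.7, 0.4]
gripper_width: 0.0428
grasp_force: 0.0
t 11.15 grasp pt now(case) [-1.000e-01  2.400e+01  2.352e+02] F [-0.2  0.7  0.4] w 0.0428 gf 0.0
turn(tool,deg) [0.  0.1 0.6] shift mm in present tool axes [ 0.2  9.  96.2] in target axes [ 0.1  9.  96.2] joints [ 0.01  0.57 -0.09  1.56  0.06  1.02 -1.62]
(-57, 15, 137) [288.2 285.1]
(57, 15, 137) [291.6 143.8]
(-45, 15, 137) [288.5 271.9]
(45, 15, 137) [291.2 160.5]
lid_grip [([197.0, 41.0, 289.0, 299.0], 0.73), ([174.0, 265.0, 27.0, 27.0], 0.64)]
```

View pics/w4.png

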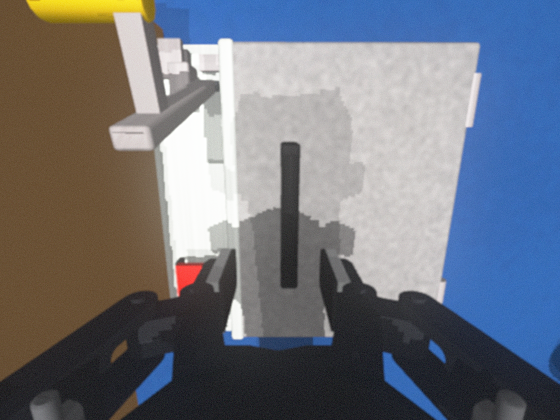

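The black handle runs from (290,143) to (290,287), as the fit predicted. The latch stands up at the upper left.

```bash
python3 -m handwheel '{"delta_rot":[[0,0,0],[0,0,0],[0,0,0],[0,0,0],[0,0,0],[0,0,0],[0,0,0],[0,0,0],[0,0,0]],"linear":[[0,0.009,0.03],[0,0,0.03],[0,0,0.025],[0,0,0.01],[0,0,0],[0,0,0],[0,0,0],[0,0,0],[0,0,0]],"gripper":[0,0,0,0,0,1,1,1,1]}' 40
sed -e 's/\[100,g\[1\],110\]/[g[0],-130,101]/g; s/R.from_rotvec(\[0,np.radians(dl\*(k+1)),0\])/R.from_rotvec([np.radians(dl*(k+1)),0,0])/; s/\[0,1,0\]/[1,0,0]/' arc.py > arcl.py
python3 go.py 0 15 139 0 0 90; python3 arcl.py 6 4 4
```

```text
time_s: 12.15
tcp_pos: [0.6115, -0.0056, 0.1237]
eef_rot: [-3.137, -0.07, -0.004]
wrist_force: [-0.6, 5.9, 0.5]
gripper_width: 0.0129
grasp_force: 38.9
t 12.15 grasp pt now(case) [  1.   14.9 142.7] F [-0.6  5.9  0.5] w 0.0129 gf 38.9
turn(tool,deg) [-0.2 -0.2  0.5] shift mm in present tool axes [-1.  -0.   3.7] in target axes [-1.  -0.1  3.7] joints [ 0.03  0.67 -0.09  1.66  0.07  0.81 -1.62]
g [  1.   14.9 142.7]
[  0.    1.9 -10.1] [4. 0. 0.]
[  0.    1.9 -10.1] [4. 0. 0.]
[  0.    1.9 -10.1] [4. 0. 0.]
[  0.    1.9 -10.1] [4. 0. 0.]
[  0.    1.9 -10.1] [4. 0. 0.]
[  0.    1.9 -10.1] [4. 0. 0.]
```

```bash
python3 -m handwheel '{"delta_rot":[[2,0,0],[4,0,0],[4,0,0],[4,0,0],[4,0,0],[4,0,0],[4,0,0],[4,0,0],[0,0,0]],"linear":[[0,0.001,-0.005],[0,0.0019,-0.0101],[0,0.0019,-0.0101],[0,0.0019,-0.0101],[0,0.0019,-0.0101],[0,0.0019,-0.0101],[0,0.0019,-0.0101],[0,0.0019,-0.0101],[0,0,0]],"gripper":[1,1,1,1,1,1,1,1,1]}'
python3 go.py 0 15 139 0 0 90; python3 arcl.py 2 4 4
```

```text
time_s: 13.05
tcp_pos: [0.613, -0.0383, 0.1954]
eef_rot: [-2.61, -0.054, 0.011]
wrist_force: [-0.5, 3.6, 4.9]
gripper_width: 0.0125
grasp_force: 41.2
t 13.05 grasp pt now(case) [  1.4 -27.4 211.8] F [-0.5  3.6  4.9] w 0.0125 gf 41.2
turn(tool,deg) [-30.4  -0.1   0.3] shift mm in present tool axes [-1.4  9.9 81.6] in target axes [ -1.4 -32.8  75.4] joints [ 0.49  0.72 -0.4   1.51 -0.3   1.09 -1.2 ]
g [  1.4 -27.4 211.8]
[  0.    2.1 -10. ] [ 4.  0. -0.]
[ -0.    2.1 -10. ] [ 4.  0. -0.]
```

```bash
python3 -m handwheel '{"delta_rot":[[4,0,0],[4,0,0],[4,0,0],[4,0,0],[4,0,0],[4,0,0],[4,0,0],[0,0,0]],"linear":[[0,0.002,-0.0101],[0,0.002,-0.0101],[0,0.002,-0.0101],[0,0.002,-0.0101],[0,0.002,-0.0101],[0,0.002,-0.0101],[0,0.002,-0.0101],[0,0,0]],"gripper":[1,1,1,1,1,1,1,1]}'
python3 go.py 0 15 139 0 0 90; python3 arcl.py 2 4 4;  python3 arcl.py 2 4 2
```

```text
time_s: 13.85
tcp_pos: [0.6157, -0.0976, 0.2377]
eef_rot: [-2.122, -0.043, 0.02]
wrist_force: [0.8, 1.1, 3.8]
gripper_width: 0.0124
grasp_force: 42.2
t 13.85 grasp pt now(case) [  2.  -93.3 247.6] F [0.8 1.1 3.8] w 0.0124 gf 42.2
turn(tool,deg) [-58.4  -0.1   0.3] shift mm in present tool axes [ -2.   51.9 140.1] in target axes [ -1.9 -92.1 117.7] joints [ 0.75  0.92 -0.55  1.32 -0.51  1.43 -1.03]
g [  2.  -93.3 247.6]
[  0.    2.3 -10. ] [ 4.  0. -0.]
[ -0.    2.2 -10. ] [ 4.  0. -0.]
g [  2.  -93.3 247.6]
[  0.    2.9 -10. ] [ 2.  0. -0.]
[-0.   3.2 -9.8] [ 2.  0. -0.]
```

```bash
python3 -m handwheel '{"delta_rot":[[4,0,0],[4,0,0],[4,0,0],[4,0,0],[0,0,0]],"linear":[[0,0.0022,-0.01],[0,0.0022,-0.01],[0,0.0022,-0.01],[0,0.0022,-0.01],[0,0,0]],"gripper":[1,1,1,1,1]}'
python3 go.py 0 15 139 0 0 90; python3 arcl.py 4 4 4;  python3 arcl.py 4 4 2
```

```text
time_s: 14.35
tcp_pos: [0.6175, -0.1379, 0.247]
eef_rot: [-1.843, -0.038, 0.023]
wrist_force: [1.1, -1.0, 3.1]
gripper_width: 0.0126
grasp_force: 43.0
t 14.35 grasp pt now(case) [   2.3 -135.8  252.1] F [ 1.1 -1.   3.1] w 0.0126 gf 43.0
turn(tool,deg) [-74.4  -0.1   0.3] shift mm in present tool axes [ -2.4  86.6 161.8] in target axes [  -2.3 -132.5  127. ] joints [ 0.84  1.07 -0.61  1.19 -0.61  1.62 -1.01]
g [   2.3 -135.8  252.1]
[ -0.    2.3 -10. ] [ 4.  0. -0.]
[ -0.    2.3 -10. ] [ 4.  0. -0.]
[ -0.    2.3 -10. ] [ 4.  0. -0.]
[ -0.    2.3 -10. ] [ 4.  0. -0.]
g [   2.3 -135.8  252.1]
[ -0.    2.9 -10. ] [ 2.  0. -0.]
[-0.   3.3 -9.8] [ 2.  0. -0.]
[-0.   3.6 -9.7] [ 2.  0. -0.]
[-0.   3.9 -9.5] [ 2.  0. -0.]
```

```bash
python3 -m handwheel '{"delta_rot":[[4,0,0],[4,0,0],[4,0,0],[2,0,0],[0,0,0]],"linear":[[0,0.0023,-0.01],[0,0.0023,-0.01],[0,0.0023,-0.01],[0,0.0012,-0.005],[0,0,0]],"gripper":[1,1,1,1,1]}'
python3 go.py 0 15 139 0 0 90
```

```text
time_s: 14.85
tcp_pos: [0.6191, -0.1736, 0.2456]
eef_rot: [-1.602, -0.034, 0.026]
wrist_force: [3.4, -0.5, 4.4]
gripper_width: 0.0123
grasp_force: 43.3
t 14.85 grasp pt now(case) [   2.6 -172.2  246.2] F [ 3.4 -0.5  4.4] w 0.0123 gf 43.3
turn(tool,deg) [-88.2  -0.1   0.3] shift mm in present tool axes [ -2.8 120.3 172. ] in target axes [  -2.6 -168.2  125.6] joints [ 0.88  1.22 -0.66  1.09 -0.7   1.77 -1.03]
```

```bash
python3 -m handwheel '{"delta_rot":[[0,0,0],[0,0,0],[0,0,0],[0,0,0],[0,0,0],[0,0,0],[0,0,0]],"linear":[[0,0,0],[0,0,0],[0,0,0],[0,0,-0.015],[0,0,-0.02],[0,0,-0.015],[0,0,0]],"gripper":[0,0,0,0,0,0,0]}'
python3 go.py 0 15 139 0 0 90
python3 - <<'E'
from h import *
p=get_image("scene");q=get_image("side")
cv2.imwrite("pics/m5.png",np.hstack([cv2.resize(p["frame"][80:340,130:430],(400,347)),cv2.resize(q["frame"][40:300,150:450],(400,347))])[:,:,::-1])
E
```

```text
time_s: 15.55
tcp_pos: [0.6194, -0.2254, 0.2438]
eef_rot: [-1.611, -0.03, 0.03]
wrist_force: [-0.4, -0.1, 0.1]
gripper_width: 0.0422
grasp_force: 0.0
t 15.55 grasp pt now(case) [   1.1 -223.9  244.6] F [-0.4 -0.1  0.1] w 0.0422 gf 0.0
turn(tool,deg) [-87.7   0.1   0.1] shift mm in present tool axes [ -0.5 115.  224.7] in target axes [  -1.1 -219.9  123.8] joints [ 0.89  1.26 -0.64  0.94 -0.68  1.88 -1.08]
```

View pics/m5.png

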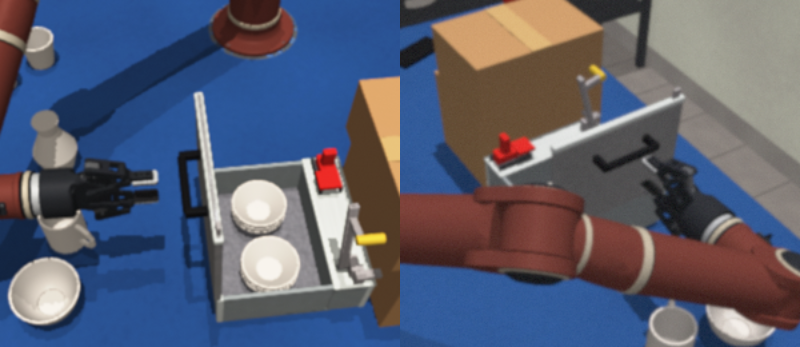

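The lid stands upright, the latch is up, the tab is back, the cups are untouched and the gripper is clear of the handle.

```bash
python3 -c "
from rig import finish_job;print(finish_job())"
```

```text
the job is handed in; nothing more can be done
None
```

The case is open and the job is handed in: the tab is slid fully back, the latch stands at about 1.28 rad and the lid is upright at about 90°. The mug, bowl and vase look untouched in the last picture, the arm is clear, and robot time was about 16 s of the 67 s allowed.

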